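# Switch on the display lights in order

## Task

Switch on three of the four push-lights of the counter display by pressing their caps with the fingertips, gently and fully down, in this order: first the light in front of the small white house, then the one in front of the hare, then the one in front of the toadstool; they pair in that order. Leave the light in front of the dark pot off. Do not lift or shove any light, do not disturb the ornaments and other loose things, and finish clear of everything.

Things in the scene. Friction and masses are not known exactly. Their poses are not given: they have to be found in the camera images.
- light_house: the loose push-light that stands about 120 mm in front (robot's side, up to 40 mm off to a side) of the white house (press this one): turned pale wooden puck 66 mm across and 33 mm high with a white round cap on top, 0.3 kg; all four lights look alike. Origin: centre of its underside; z up
- top_house (a point): centre of the cap's soft top on the light in front of the white house: a flat pale disc 37 mm across (the cap below it is 49 mm wide), 51 mm above the table when off, 41 mm when pressed home and let go. The disc is soft: it gives about 0.4 mm per newton (at most 7 mm) before and after the cap itself moves. The point rides with the soft top; its z is up
- cap_house (a joint): how far the cap of the light in front of the white house has gone down: 0 = up (off), 0.010 m = on its stop. It goes down against about 3 N of steady friction, has no return spring, stays where it is left, and counts as on beyond 0.006 m
- house: small white ceramic house ornament with a pitched roof, 45 x 52 x 110 mm high, loose, 0.25 kg. Origin: centre of its underside. Bystander, must not be disturbed
- light_hare: the loose push-light that stands about 120 mm in front (robot's side, up to 40 mm off to a side) of the hare (press this one): turned pale wooden puck 66 mm across and 33 mm high with a white round cap on top, 0.3 kg; all four lights look alike. Origin: centre of its underside; z up
- top_hare (a point): centre of the cap's soft top on the light in front of the hare: a flat pale disc 37 mm across (the cap below it is 49 mm wide), 51 mm above the table when off, 41 mm when pressed home and let go. The disc is soft: it gives about 0.4 mm per newton (at most 7 mm) before and after the cap itself moves. The point rides with the soft top; its z is up
- cap_hare (a joint): how far the cap of the light in front of the hare has gone down: 0 = up (off), 0.010 m = on its stop. It goes down against about 3 N of steady friction, has no return spring, stays where it is left, and counts as on beyond 0.006 m
- hare: small dark sitting hare figure with upright ears, 36 x 50 x 102 mm high, loose, 0.25 kg. Origin: centre of its underside. Bystander, must not be disturbed
- light_mushroom: the loose push-light that stands about 120 mm in front (robot's side, up to 40 mm off to a side) of the toadstool (press this one): turned pale wooden puck 66 mm across and 33 mm high with a white round cap on top, 0.3 kg; all four lights look alike. Origin: centre of its underside; z up
- top_mushroom (a point): centre of the cap's soft top on the light in front of the toadstool: a flat pale disc 37 mm across (the cap below it is 49 mm wide), 51 mm above the table when off, 41 mm when pressed home and let go. The disc is soft: it gives about 0.4 mm per newton (at most 7 mm) before and after the cap itself moves. The point rides with the soft top; its z is up
- cap_mushroom (a joint): how far the cap of the light in front of the toadstool has gone down: 0 = up (off), 0.010 m = on its stop. It goes down against about 3 N of steady friction, has no return spring, stays where it is left, and counts as on beyond 0.006 m
- mushroom: small toadstool ornament with a spotted cap, 62 x 63 x 80 mm high, loose, 0.25 kg. Origin: centre of its underside. Bystander, must not be disturbed
- light_pot: the loose push-light that stands about 120 mm in front (robot's side, up to 40 mm off to a side) of the dark pot (leave this one off): turned pale wooden puck 66 mm across and 33 mm high with a white round cap on top, 0.3 kg; all four lights look alike. Origin: centre of its underside; z up
- top_pot (a point): centre of the cap's soft top on the light in front of the dark pot: a flat pale disc 37 mm across (the cap below it is 49 mm wide), 51 mm above the table when off, 41 mm when pressed home and let go. The disc is soft: it gives about 0.4 mm per newton (at most 7 mm) before and after the cap itself moves. The point rides with the soft top; its z is up
- cap_pot (a joint): how far the cap of the light in front of the dark pot has gone down: 0 = up (off), 0.010 m = on its stop. It goes down against about 3 N of steady friction, has no return spring, stays where it is left, and counts as on beyond 0.006 m
- pot: small dark round votive pot with an open mouth, 60 mm across and 44 mm high, loose, 0.25 kg. Origin: centre of its underside. Bystander, must not be disturbed
- tealight_a: tealight in a metal cup, 38 mm across, 20 mm high, loose, among the ornaments; origin: centre of its underside. Bystander
- tealight_b: tealight in a metal cup, 38 mm across, 20 mm high, loose, among the ornaments; origin: centre of its underside. Bystander
- soap: bar of soap 47 x 78 x 26 mm, loose, nearer the robot than the lights; origin: centre of its underside. Bystander

How it is judged:
On the way, in this order (a step that is already met when the one before it is completed fails the run):
1. the light in front of the white house is switched on (cap more than 6 mm down), the later ones still off (value of joint cap_house above 0.006 m and value of joint each of cap_hare, cap_mushroom below 0.006 m), for 0.1 s.
2. the light in front of the hare is switched on (cap more than 6 mm down), the later ones still off (value of joint cap_hare above 0.006 m and value of joint cap_mushroom below 0.006 m), for 0.1 s.
3. the light in front of the toadstool is switched on (cap more than 6 mm down) (value of joint cap_mushroom above 0.006 m), for 0.1 s.
At the end, for the whole second after the job is handed in: The caps of the lights in front of the white house, the hare and the toadstool are each more than 6 mm down; the cap by the dark pot is less than 2 mm down; all lights stand upright and still, and they, the ornaments, the tealights and the soap are within 20 mm of where they began, upright (value of joint each of cap_house, cap_hare, cap_mushroom above 0.006 m and value of joint cap_pot below 0.002 m and linear speed of each of light_house, light_hare, light_mushroom, light_pot below 0.02 m/s and angle between each of light_house, light_hare, light_mushroom, light_pot's own z axis and vertical below 0.1 rad and distance of each of light_house, light_hare, light_mushroom, light_pot, house, hare, mushroom, pot, tealight_a, tealight_b, soap from where it was at the start of the episode below 0.02 m and angle between each of house, hare, mushroom, pot, tealight_a, tealight_b, soap's own z axis and vertical below 0.2 rad); the robot touches nothing.
It fails at once if the light in front of the dark pot is pressed (cap more than 2 mm down) (value of joint cap_pot above 0.002 m).
It fails at once if a light is pressed harder than 25 N (contact force between any of the arm, the fingers and light_house above 25 N or contact force between any of the arm, the fingers and light_hare above 25 N or contact force between any of the arm, the fingers and light_mushroom above 25 N or contact force between any of the arm, the fingers and light_pot above 25 N).
It fails at once if a light is lifted by more than 8 mm (height (world z) of any of light_house, light_hare, light_mushroom, light_pot above 0.008 m).
It fails at once if a light is shoved more than 20 mm or tipped (distance of any of light_house, light_hare, light_mushroom, light_pot from where it was at the start of the episode above 0.02 m or angle between any of light_house, light_hare, light_mushroom, light_pot's own z axis and vertical above 0.25 rad).
It fails at once if an ornament, a tealight or the soap is moved more than 20 mm or tipped (distance of any of house, hare, mushroom, pot, tealight_a, tealight_b, soap from where it was at the start of the episode above 0.02 m or angle between any of house, hare, mushroom, pot, tealight_a, tealight_b, soap's own z axis and vertical above 0.25 rad).
It also fails if it takes over 45 s, if anything falls off the work surface, if the arm or the gripper's body presses on something with over 40 N, if the wrist force passes 120 N, or if a joint passes its speed limit or range.

## Robot

A 7-joint arm with a two-finger parallel gripper is mounted at the origin on a cart in front of the work surface, level with it; the furniture and walls round the work are solid. World frame = base frame: x ahead of the robot, y to its left, z up, the work surface at z = 0. Lengths are in m, angles in rad, forces in N, time in s.
With the tool pointing down it reaches from about 0.4 to 0.875 m from the base axis. Payload 4.4 kg.
Tool frame: the origin (TCP) lies at the very end of the fingers, on their centre line; the grasp point (between the pads) lies 19 mm behind it; z points along the fingers, y is the direction in which the jaws open and shut (so a half turn about z gives the same grasp; the last joint's range is limited). The gripper opens to 85 mm and grips with 20 to 120 N. Pads are 22 mm wide; open, the fingers measure 114 mm over their backs; the gripper's body (76 mm by 85 mm) begins 54 mm behind the grasp point. The pads swing forward as they close: fully open they stand 13 mm farther back than shut.
Start: joints at [-1.211, 0.628, 0.038, 1.517, -0.027, 0.996, -0.02], TCP at [0.268, 0.592, 0.206] pointing down, gripper open.
Joint ranges: [-3.06, 3.06], [-0.37, 2.12], [-1.25, 1.32], [0.18, 2.47], [-1.1, 4.24], [0.23, 1.98], [-2.94, 2.94]. Speed limits (rad/s): [2.57, 2.57, 3.14, 3.14, 3.14, 3.14, 3.14].

## Interface

Orientations are given as [roll, pitch, yaw] about the fixed x, y, z axes, in that order (R = Rz(yaw) Ry(pitch) Rx(roll)).
In Python, from bench import * gives the robot as it stands. The module is installed in compiled form; this text tells all that it offers. Calls block until the motion is done:
- goto(position, orientation): joint-space move of the TCP to a pose.
- movel(position, frame=None, speed=0.15, f_stop=None): straight line of the TCP; frame=None keeps the orientation; speed is the mean speed in m/s. With f_stop (N) it stops when the force on the tool has changed by that much, and returns True; else False.
- movej(angles): joint-space move.
- set_gripper(opening, grasp_force=None): finger opening in m; grasp_force is the grip in N (None keeps the last); returns when the fingers have stopped.
- pause(seconds).
- inverse_kinematics(position, orientation): joint angles nearest the present ones, or None.
- capture(name): name is "scene" or "top" or "wrist"; returns a dict with "frame" (480x640x3 uint8, red, green, blue), "intrinsics" (3x3 intrinsics, pixels), "rvec" (rotation vector, rad) and "tvec" (3), from world to camera coordinates, as OpenCV has them; the wrist camera has in their place "tool_from_camera" (4x4, takes a point from camera to tool coordinates, whose origin is the TCP and whose axes are the flange's). Camera axes: x right, y down, z forward; pixel columns grow to the right and rows downward; lengths in m; the calibration is good to about 2 mm. A picture is of the moment at which its call begins: read the wrist's pose just before it. There is no depth.
A pose or a line that the arm cannot do raises PlanningError and nothing moves.
- sign_off(): hands the job in, once; it reports no verdict.
Trained networks look in the newest picture that a camera, given by its name, has taken for a name from the list of things; names that differ only in an ending like _2 or _b are one class to them, and where a whole thing is asked for, a point or a joint stands for the part that bears it (a point fixed in the world has none). Each returns a list of dicts, best first, with "score" (0 to 1); they miss things now and then, are a little off and sometimes report something else, mostly with a low value. They report only what shows in the picture. A call takes as long as a camera call.
- look_for(camera, label): "point" ([column, row] as shares, 0 to 1, of the picture: columns of its width, rows of its height, amid what is visible of it).
Readings, each from a call of its own:
- get_time(): time.
- get_joint_positions(): joint angles.
- get_joint_vel(): joint speeds.
- get_tau(): joint torques, N m.
- get_ee_pos(): TCP position.
- get_ee_rot(): TCP orientation.
- get_wrist_force(): force on the tool from outside, world axes, zero at the start.
- get_torque(): the same for the moment, N m.
- get_grip_width(): finger opening in m.
Only numpy, scipy, OpenCV 4.12 (cv2) and the standard library are available. Lean on these libraries where they do the work, as an engineer would, in place of code of your own. Each camera call takes 0.05 s, during which the arm holds its last target.

## Working session

There is one attempt and no reset: what is moved stays moved. The work goes in short steps, each a Python script; the robot and the scene stay as the last script left them, time stands still between calls to the robot, and variables do not carry over. Pictures are saved under pics/ and viewed, and the job is handed in when it is done.

```bash
mkdir -p pics
cat > h.py <<'E'
from bench import *
import numpy as np, cv2
def ray(c,u,v):
    R,_=cv2.Rodrigues(np.array(c["rvec"],float)); t=np.array(c["tvec"],float).reshape(3)
    K=np.array(c["intrinsics"]); d=R.T@np.linalg.inv(K)@np.array([u,v,1.]); return -R.T@t,d
def at_z(c,u,v,z):
    o,d=ray(c,u,v); return o+d*(z-o[2])/d[2]
E
python3 - <<'E'
from h import *
print(get_time())
for n in ["scene","top"]:
    c=capture(n); cv2.imwrite(f"pics/{n}0.png",c["frame"][:,:,::-1])
    print(n,ray(c,320,240))
    for l,z in [("house",.05),("hare",.05),("mushroom",.05),("pot",.03),("light_house",.04),("top_house",.051),("light_hare",.04),("light_mushroom",.04),("light_pot",.04),("tealight_a",.01),("soap",.02)]:
        for r in look_for(n,l)[:5]:
            u,v=r["point"][0]*640,r["point"][1]*480
            print(l,round(r["score"],2),round(u),round(v),at_z(c,u,v,z).round(3))
E
```

```text
0.0
scene (array([-0.36243829, -0.71757624,  0.93679284]), array([ 0.60911482,  0.49439611, -0.62029726]))
house 0.84 450 266 [ 0.637 -0.303  0.05 ]
hare 0.58 272 179 [0.631 0.27  0.05 ]
mushroom 0.95 380 236 [ 0.619 -0.112  0.05 ]
mushroom 0.65 268 182 [0.615 0.271 0.05 ]
pot 0.89 322 204 [0.653 0.102 0.03 ]
light_house 0.88 427 307 [ 0.493 -0.33   0.04 ]
top_house 0.63 430 295 [ 0.518 -0.319  0.051]
light_mushroom 0.58 351 270 [ 0.479 -0.129  0.04 ]
light_mushroom 0.4 254 195 [0.552 0.264 0.04 ]
tealight_a 0.73 250 194 [0.577 0.306 0.01 ]
tealight_a 0.57 294 200 [0.638 0.194 0.01 ]
tealight_a 0.54 414 258 [ 0.647 -0.2    0.01 ]
soap 0.73 364 315 [ 0.398 -0.231  0.02 ]
top (array([ 3.33479592e-01, -2.54201694e-04,  1.18564117e+00]), array([ 0.16067569,  0.02325951, -0.98681659]))
house 0.58 470 187 [ 0.646 -0.303  0.05 ]
hare 0.73 432 294 [ 0.405 -0.219  0.05 ]
hare 0.66 206 180 [0.648 0.285 0.05 ]
hare 0.47 284 180 [0.652 0.11  0.05 ]
mushroom 0.61 382 193 [ 0.627 -0.108  0.05 ]
mushroom 0.31 380 251 [ 0.497 -0.106  0.05 ]
pot 0.87 284 180 [0.658 0.114 0.03 ]
pot 0.58 215 231 [0.536 0.262 0.03 ]
light_house 0.78 473 243 [ 0.521 -0.312  0.04 ]
top_house 0.74 214 227 [0.543 0.26  0.051]
top_house 0.55 478 248 [ 0.51  -0.319  0.051]
light_hare 0.87 217 232 [0.532 0.257 0.04 ]
light_hare 0.43 213 228 [0.541 0.265 0.04 ]
light_mushroom 0.91 381 250 [ 0.501 -0.109  0.04 ]
light_pot 0.75 283 231 [0.538 0.109 0.04 ]
light_pot 0.31 246 182 [0.648 0.198 0.04 ]
tealight_a 0.65 420 188 [ 0.653 -0.199  0.01 ]
tealight_a 0.63 248 183 [0.655 0.199 0.01 ]
soap 0.98 432 293 [ 0.411 -0.223  0.02 ]
```

View pics/scene0.png

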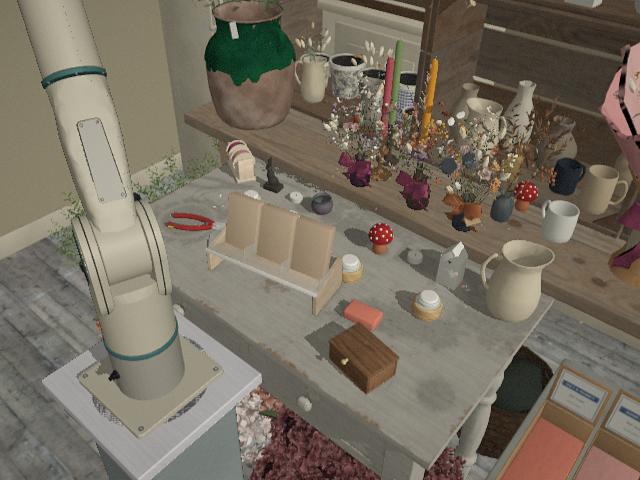

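View pics/top0.png

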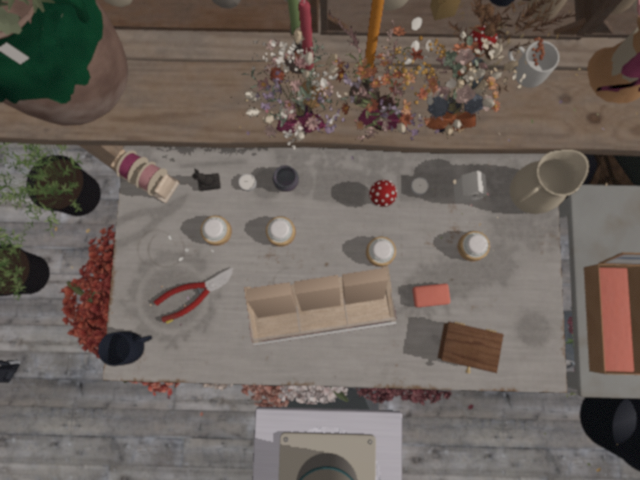

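The scene shows four lights. In the top view their caps are at about (478,244) house, (381,249) toadstool, (281,229) pot and (215,228) hare. A wooden rack stands close in front of the toadstool light, so I'll refine the cap positions and measure the rack height.

Run:
```python
from h import *
a=cv2.imread("pics/top0.png"); b=cv2.imread("pics/scene0.png")
cv2.imwrite("pics/tcrop.png",cv2.resize(a[195:350,190:510],None,fx=2.5,fy=2.5,interpolation=cv2.INTER_CUBIC))
cv2.imwrite("pics/scrop.png",cv2.resize(b[150:330,195:455],None,fx=3,fy=3,interpolation=cv2.INTER_CUBIC))
```

```text
(no output)
```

View pics/tcrop.png

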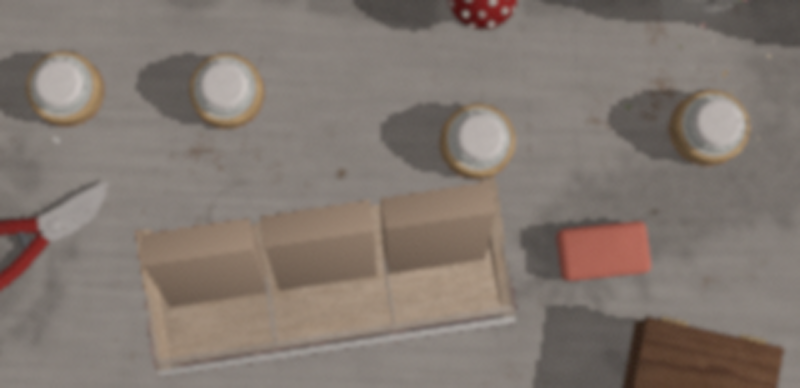

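View pics/scrop.png

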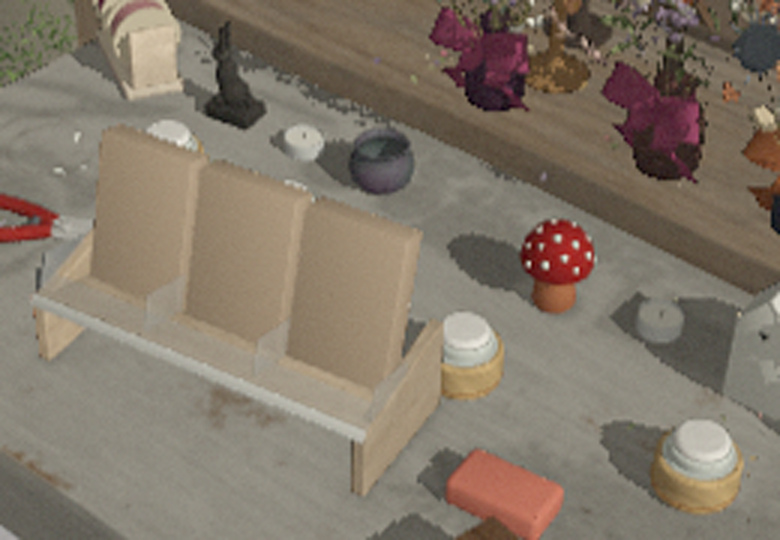

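Run:
```python
from h import *
T=capture("top");S=capture("scene")
def tri(p,q):
    o1,d1=ray(T,*p);o2,d2=ray(S,*q)
    A=np.stack([d1,-d2],1);s=np.linalg.lstsq(A,o2-o1,rcond=None)[0]
    a=o1+d1*s[0];b=o2+d2*s[1];return ((a+b)/2).round(3),np.linalg.norm(a-b).round(4)
print("rackR",tri((387.6,267.4),(334.3,227.3)))
print("rackL",tri((246,288.2),(230,192.7)))
for n,t,s in [("house",(477.6,245.8),(195+704/3,150+440/3)),("mush",(382.2,250.8),(195+467/3,150+335/3)),("hare",(214.8,229),None),("pot",(281.,229.5),None)]:
    print(n,at_z(T,*t,.051).round(4), at_z(S,*s,.051).round(4) if s else "", tri(t,s) if s else "")
```

```text
rackR (array([ 0.445, -0.106,  0.174]), np.float64(0.0074))
rackL (array([0.396, 0.17 , 0.166]), np.float64(0.0133))
house [ 0.5137 -0.3181  0.051 ] [ 0.5131 -0.3217  0.051 ] (array([ 0.515, -0.32 ,  0.048]), np.float64(0.0021))
mush [ 0.4976 -0.11    0.051 ] [ 0.4922 -0.1186  0.051 ] (array([ 0.5  , -0.112,  0.042]), np.float64(0.0025))
hare [0.5372 0.259  0.051 ]  
pot [0.5396 0.113  0.051 ]
```

Run:
```python
from h import *
print(get_ee_pos(),get_ee_rot(),get_grip_width())
c=capture("wrist");print(np.array(c["tool_from_camera"]).round(3),c["intrinsics"])
for p,o in [((.5,.26,.3),(np.pi,0,0)),((.5,0,.3),(np.pi,0,0)),((.51,-.32,.2),(np.pi,0,0)),((.51,-.32,.2),(np.pi,0,np.pi/2)),((.51,-.32,.2),(np.pi,0,-np.pi/2)),((.51,-.32,.2),(np.pi,0,np.pi))]:
    q=inverse_kinematics(p,o);print(p,o,None if q is None else np.round(q,2))
```

```text
[0.268456   0.59197127 0.20558643] [-3.14155438e+00 -3.24241138e-05  2.71573698e+00] 0.08532050024384227
[[ 0.    -0.958 -0.288  0.073]
 [ 1.    -0.     0.001  0.   ]
 [-0.001 -0.288  0.958 -0.168]
 [ 0.     0.     0.     1.   ]] [[382.25049542   0.         317.36301626]
 [  0.         382.25049542 236.46441568]
 [  0.           0.           1.        ]]
(0.5, 0.26, 0.3) (3.141592653589793, 0, 0) [-1.04  0.51  0.82  1.65 -0.4   1.16 -1.69]
(0.5, 0, 0.3) (3.141592653589793, 0, 0) [-0.69  0.43  0.92  1.81 -0.38  1.09 -1.2 ]
(0.51, -0.32, 0.2) (3.141592653589793, 0, 0) [-0.09  0.83  1.13  1.68 -0.81  1.17 -0.31]
(0.51, -0.32, 0.2) (3.141592653589793, 0, 1.5707963267948966) [ 0.07  0.67  0.75  1.68 -0.53  1.    1.  ]
(0.51, -0.32, 0.2) (3.141592653589793, 0, -1.5707963267948966) [-0.09  0.84  1.14  1.68 -0.82  1.18 -1.87]
(0.51, -0.32, 0.2) (3.141592653589793, 0, 3.141592653589793) [ 0.35  0.58  0.26  1.67 -0.18  0.92  2.25]
```

Run:
```python
from h import *
movej([-1.211,0.42,0,1.517,0,1.205,-1.57]);print(get_ee_pos(),get_ee_rot())
set_gripper(0.0);print(get_grip_width())
movej([0.,0.42,0,1.517,0,1.205,-1.57]);print(get_ee_pos(),get_ee_rot())
movej([0.55,0.42,0,1.517,0,1.205,-1.02]);print(get_ee_pos(),get_ee_rot())
d=(np.pi,0,0)
for p in [(.45,-.318,.2),(.513,-.319,.1),(.513,-.319,.04)]:
    q=inverse_kinematics(p,d);print(p,None if q is None else np.round(q,2))
goto((.45,-.318,.25),d); print(get_ee_pos(),get_ee_rot(),get_time())
c=capture("wrist");cv2.imwrite("pics/w1.png",c["frame"][:,:,::-1])
c=capture("scene");cv2.imwrite("pics/s1.png",c["frame"][:,:,::-1])
for r in look_for("wrist","top_house"): print(r["score"],r["point"][0]*640,r["point"][1]*480)
```

```text
[0.23209997 0.53723588 0.33396088] [3.14157795e+00 8.65317553e-04 1.21246426e+00]
-0.00010132349150237005
[ 0.58467626 -0.02652135  0.33426654] [-3.14084326e+00  4.11895357e-04  3.13399794e-03]
[ 0.48509381 -0.32746759  0.33426499] [-3.14005932e+00 -5.03935500e-04  3.78059101e-03]
(0.45, -0.318, 0.2) [ 0.57  0.49 -0.    1.8   0.    0.85 -1.01]
(0.513, -0.319, 0.1) [ 0.52  0.69 -0.01  1.75  0.01  0.7  -1.07]
(0.513, -0.319, 0.04) [ 0.52  0.78 -0.01  1.78  0.01  0.58 -1.07]
[ 0.45176268 -0.31719727  0.25070839] [ 3.14145746e+00 -1.42199391e-03  2.31504188e-03] 7.5417
0.91 317.18399999999997 128.88
```

View pics/w1.png

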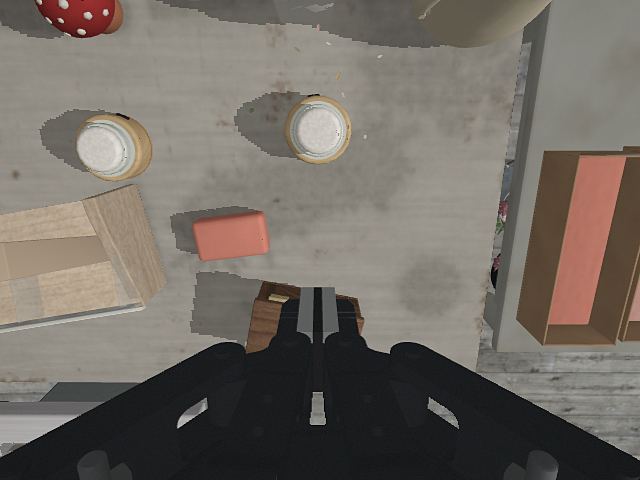

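View pics/s1.png

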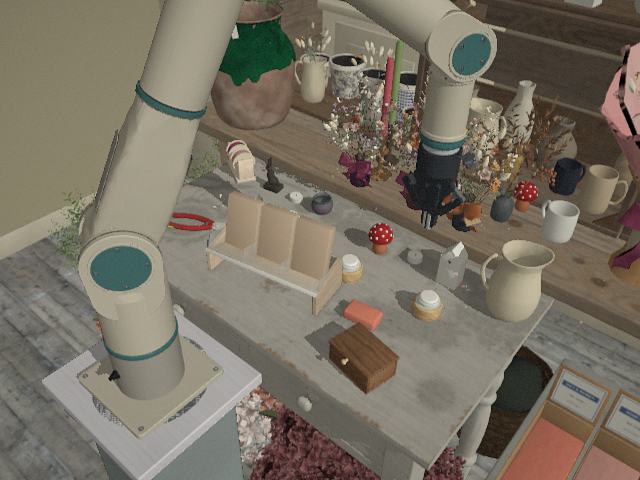

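The wrist view shows the house light's cap at about (321,131) and the toadstool light's at about (103,148).

```bash
cat >> h.py <<'E'
from scipy.spatial.transform import Rotation as Ro
def wray(c,pos,rot,u,v,z):
    M=np.array(c["tool_from_camera"]);K=np.array(c["intrinsics"]);R=Ro.from_euler("xyz",rot).as_matrix()
    d=R@M[:3,:3]@np.linalg.inv(K)@np.array([u,v,1.]);o=np.array(pos)+R@M[:3,3]
    return o+d*(z-o[2])/d[2]
def press(x,y,f=11,zt=.0365,up=.2):
    f0=np.array(get_wrist_force())
    r=movel((x,y,zt),speed=.03,f_stop=f)
    print("hit",r,np.round(get_ee_pos(),4),np.round(np.array(get_wrist_force())-f0,2),get_time())
    return r
E
python3 - <<'E'
from h import *
p,r=get_ee_pos(),get_ee_rot()
c=capture("wrist")
print(wray(c,p,r,321,131,.051),wray(c,p,r,103,148,.051))
E
```

```text
[ 0.51908699 -0.32226674  0.051     ] [ 0.50335531 -0.11699805  0.051     ]
```

Run:
```python
from h import *
X,Y=.516,-.320
d=(np.pi,0,0)
goto((X,Y,.12),d); 
movel((X,Y,.06),speed=.1);print(get_ee_pos(),get_wrist_force())
c=capture("wrist");cv2.imwrite("pics/w2.png",c["frame"][:,:,::-1])
press(X,Y)
c=capture("wrist");cv2.imwrite("pics/w3.png",c["frame"][:,:,::-1])
```

```text
[ 0.51646301 -0.32038198  0.06071403] [0.06953833 0.21051062 0.20161408]
hit False [ 0.5162 -0.3201  0.0366] [ 0.4  -0.91  0.56] 10.1083
```

View pics/w3.png

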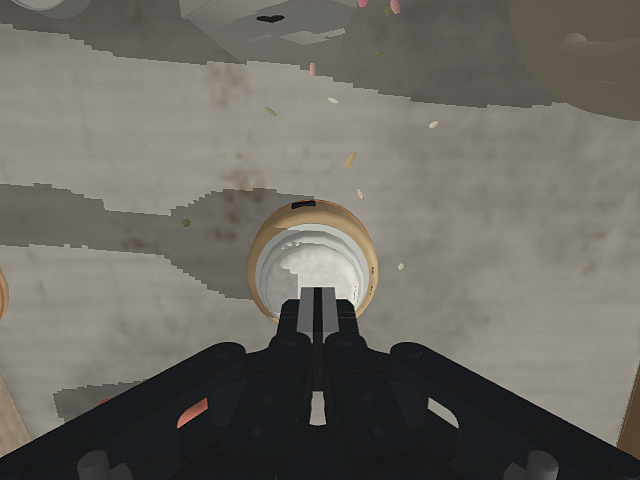

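View pics/w2.png

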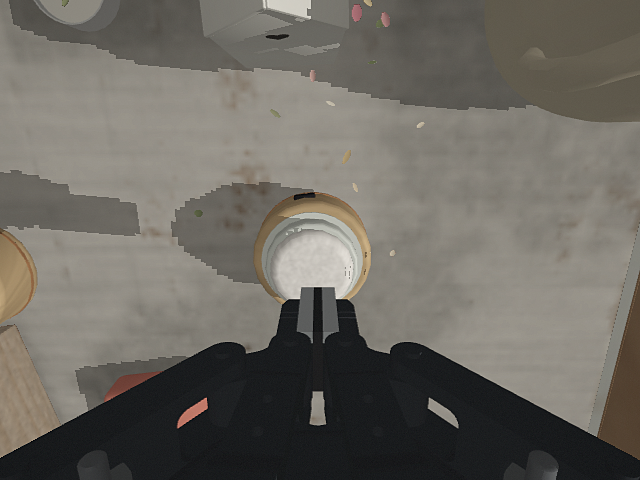

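Run:
```python
from h import *
p,r=get_ee_pos(),get_ee_rot()
print(p,get_wrist_force(),get_tau(),get_time())
c=capture("wrist")
for z in (.038,.041,.051): print(z,wray(c,p,r,313,246,z),wray(c,p,r,264,285,z),wray(c,p,r,364,285,z))
M=np.linalg.inv(np.array(c["tool_from_camera"]));q=np.array(c["intrinsics"])@M[:3,3];print("tcp px",q/q[2])
c=capture("scene");cv2.imwrite("pics/s2.png",cv2.resize(c["frame"][200:380,320:560,::-1],None,fx=3,fy=3))
```

```text
[ 0.51619573 -0.32009455  0.03667837] [-0.28765448 -0.09815052 -0.2114833 ] [-8.39292024e-04 -5.71254873e+01  6.99788891e-01 -1.26933378e+01
  7.03829806e-03  3.43847430e-03 -1.12307399e-05] 10.1583
0.038 [ 0.53546673 -0.31803967  0.038     ] [ 0.5160608  -0.29480587  0.038     ] [ 0.51607206 -0.34209111  0.038     ]
0.041 [ 0.53645    -0.31807688  0.041     ] [ 0.51739372 -0.2952617   0.041     ] [ 0.51740478 -0.34169497  0.041     ]
0.051 [ 0.53972757 -0.31820091  0.051     ] [ 0.52183677 -0.29678111  0.051     ] [ 0.52184716 -0.34037452  0.051     ]
tcp px [317.47859494 283.61437584   1.        ]
```

View pics/s2.png

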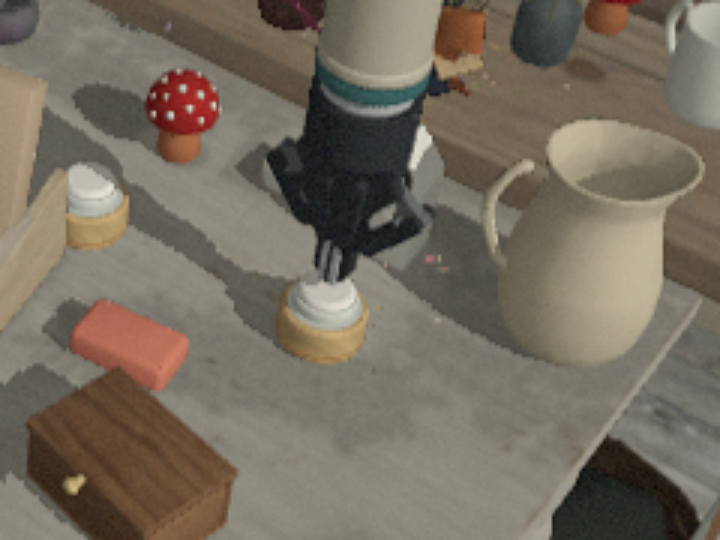

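Run:
```python
from h import *
c=capture("scene");cv2.imwrite("pics/s3.png",cv2.resize(c["frame"][255:335,385:475,::-1],None,fx=8,fy=7.5,interpolation=cv2.INTER_CUBIC))
for z in (.0366,.041,.051,.06,.07):
    u=cv2.projectPoints(np.array([[.516,-.32,z]]),np.array(c["rvec"]),np.array(c["tvec"]),np.array(c["intrinsics"]),None)[0].ravel()
    print(z,u.round(1),((u-[385,255])*[8,7.5]).round())
```

```text
0.0366 [428.8 300.3] [351. 340.]
0.041 [429.1 298.9] [353. 329.]
0.051 [429.7 295.6] [358. 305.]
0.06 [430.3 292.6] [362. 282.]
0.07 [430.9 289.3] [367. 257.]
```

View pics/s3.png

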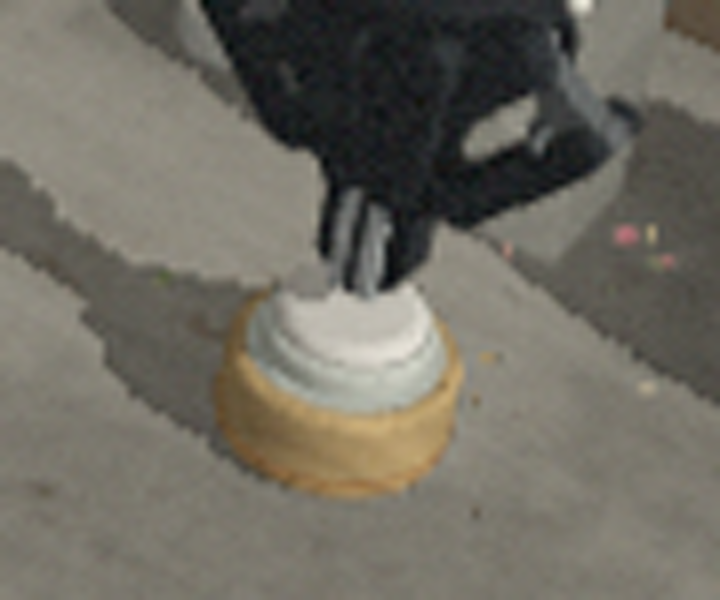

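The force reading is about zero. In the scene picture the tip sits near z = 0.055 while the reported TCP is at 0.037, and the apparent puck size in the wrist view agrees. So the true tip is about 12–18 mm higher than reported. I'll continue down with a force guard.

Run:
```python
from h import *
X,Y=.515,-.319
f0=np.array(get_wrist_force())
hit=False
z=.0366
while z>.016:
    z-=.002
    hit=movel((X,Y,z),speed=.03,f_stop=9)
    print(round(z,4),hit,np.round(get_ee_pos()[2],4),np.round(np.array(get_wrist_force())-f0,2))
    if hit: break
print(get_time())
c=capture("scene");cv2.imwrite("pics/s4.png",cv2.resize(c["frame"][255:335,385:475,::-1],None,fx=8,fy=7.5,interpolation=cv2.INTER_CUBIC))
```

```text
0.0346 False 0.0345 [ 0.99  0.83 -0.63]
0.0326 False 0.0324 [0.65 2.05 0.29]
0.0306 False 0.0304 [-0.21  1.52  0.19]
0.0286 False 0.0284 [0.48 1.55 0.45]
0.0266 False 0.0264 [0.   1.27 0.21]
0.0246 False 0.0248 [0.11 0.05 1.46]
0.0226 False 0.0227 [0.41 0.18 2.51]
0.0206 False 0.0206 [1.18 0.33 3.31]
0.0186 False 0.0185 [ 1.6  -0.42  3.77]
0.0166 False 0.0165 [ 1.8  -0.28  2.96]
0.0146 False 0.0145 [1.48 0.88 2.71]
13.0583
```

View pics/s4.png

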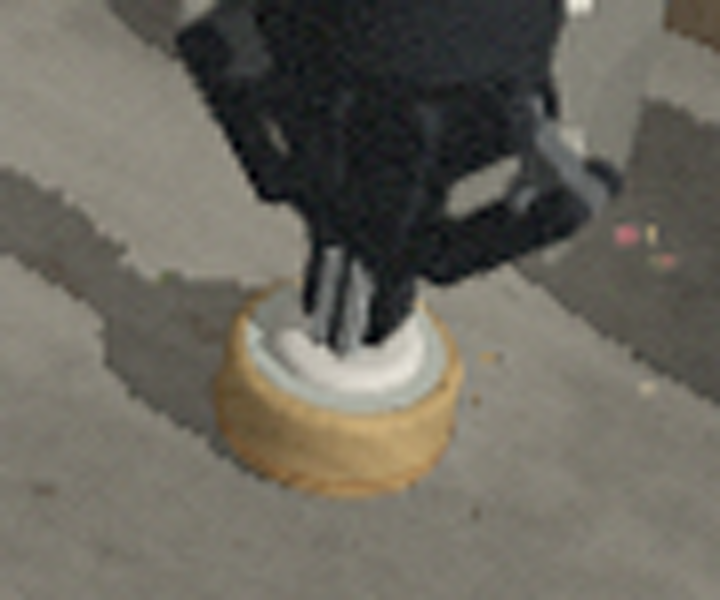

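Run:
```python
from h import *
X,Y=.515,-.319
z=get_ee_pos()[2]
while z>.003:
    z-=.001
    hit=movel((X,Y,z),speed=.03,f_stop=9)
    f=np.array(get_wrist_force());print(round(z,4),hit,np.round(get_ee_pos()[2],4),f.round(2))
    if hit or f[2]>7: break
print(get_time())
c=capture("scene");cv2.imwrite("pics/s5.png",cv2.resize(c["frame"][255:335,385:475,::-1],None,fx=8,fy=7.5,interpolation=cv2.INTER_CUBIC))
```

```text
0.0135 False 0.0137 [ 1.08 -0.6   3.65]
0.0125 False 0.0129 [0.57 0.64 6.14]
0.0115 False 0.0121 [ 0.91 -0.66  7.88]
13.8583
```

View pics/s5.png

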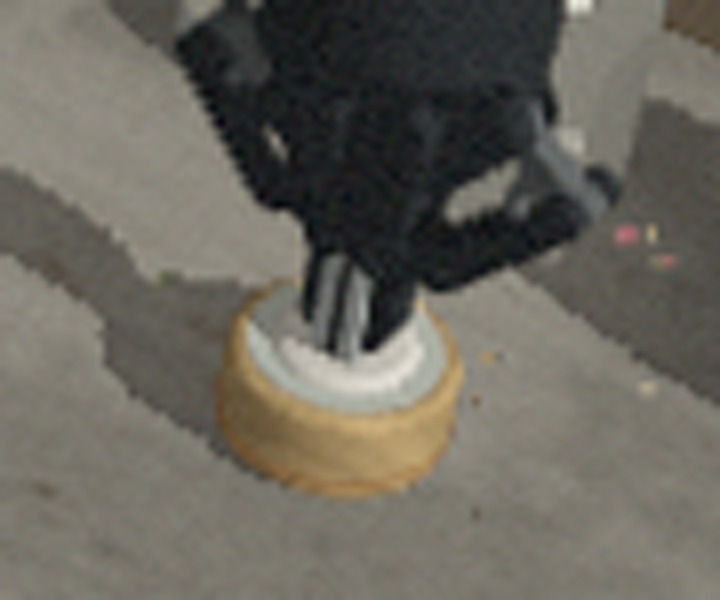

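The house light is fully down: the cap skirt is gone in the picture, and the force rose from 3 to 8 N at the stop. The reported z is about 26 mm below the true tip. Next is the hare light.

Run:
```python
from h import *
d=(np.pi,0,0)
p=get_ee_pos(); movel((p[0],p[1],.2),speed=.25)
q=list(get_joint_positions());print(np.round(q,2))
movej([0.,0.35,0,1.517,0,1.275,-1.57])
goto((.5372,.259,.10),d)
movel((.5372,.259,.0607),speed=.1)
print(get_ee_pos(),get_ee_rot(),np.round(get_joint_positions(),2),get_wrist_force(),get_time())
c=capture("wrist");cv2.imwrite("pics/w4.png",c["frame"][:,:,::-1])
c=capture("scene");cv2.imwrite("pics/s6.png",c["frame"][:,:,::-1])
```

```text
[ 0.51  0.57 -0.01  1.66  0.    0.92 -1.07]
[0.53759212 0.2587753  0.06089054] [-3.14155410e+00 -3.38167458e-04 -5.14812688e-04] [-0.45  0.74 -0.07  1.79  0.08  0.61 -2.14] [ 0.32117183 -0.24928489  0.69261412] 18.1167
```

View pics/w4.png

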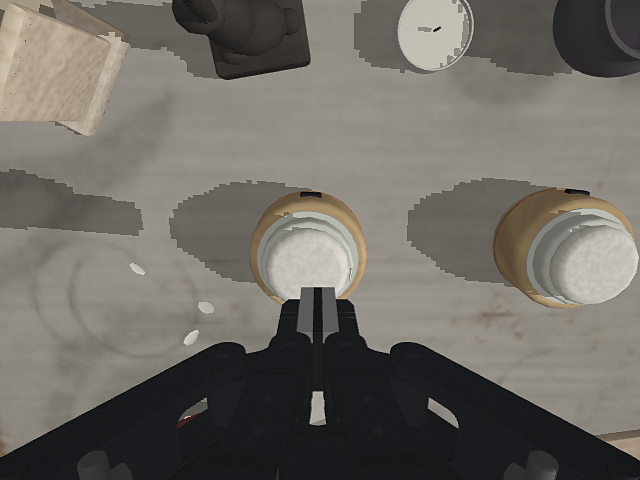

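View pics/s6.png

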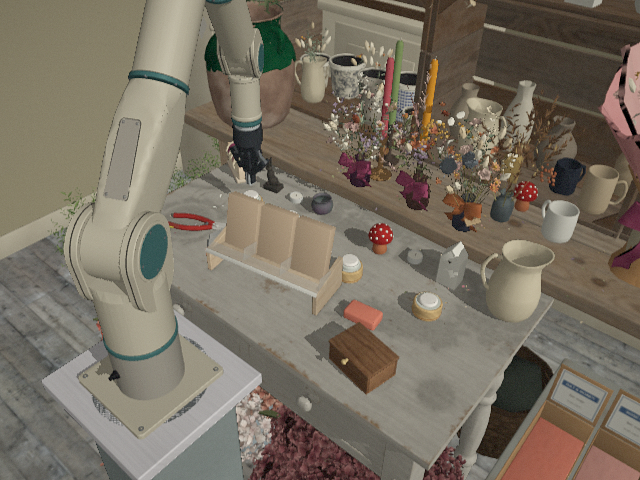

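The hare light's disc is centred at about (308,262), with the tip at column 317, and the hare stands behind it. I'll shift 3 mm in +y and press.

```bash
cat >> h.py <<'E'
def press2(X,Y,zc=.029,zmin=.008):
    movel((X,Y,zc),speed=.06,f_stop=6)
    z=zc; f0=get_wrist_force()[2]; print("start",get_ee_pos(),round(f0,2))
    while z>zmin:
        z-=.0015 if z>.0155 else .001
        hit=movel((X,Y,z),speed=.03,f_stop=9)
        f=np.array(get_wrist_force());print(round(z,4),hit,np.round(get_ee_pos()[2],4),f.round(2))
        if hit or f[2]>7: break
    print(get_time())
E
python3 - <<'E'
from h import *
press2(.537,.2615)
p=get_ee_pos();movel((p[0],p[1],.0607),speed=.15)
c=capture("wrist");cv2.imwrite("pics/w5.png",c["frame"][:,:,::-1])
E
```

```text
start [0.53695219 0.26149598 0.02877649] -0.7
0.0275 False 0.0277 [0.27 0.21 0.28]
0.026 False 0.026 [-0.34  0.93 -0.36]
0.0245 False 0.0247 [-0.17  0.84  2.22]
0.023 False 0.0231 [0.74 0.57 2.48]
0.0215 False 0.0215 [-0.11 -0.39  3.  ]
0.02 False 0.02 [ 0.87 -0.04  1.75]
0.0185 False 0.0185 [1.55 0.69 1.44]
0.017 False 0.017 [1.08 0.9  2.26]
0.0155 False 0.0154 [ 1.21 -0.05  2.  ]
0.0145 False 0.0145 [1.7  0.93 1.96]
0.0135 False 0.0137 [2.21 0.27 4.9 ]
0.0125 False 0.0129 [1.87 0.56 7.26]
21.9
```

View pics/w5.png

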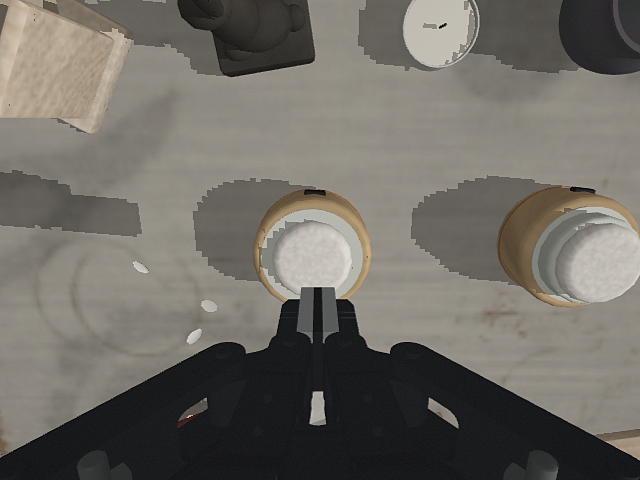

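The hare light is down, and the wrist view shows the lower cap with the pot light untouched. Now the toadstool light, with the tool leaning slightly away from the rack.

Run:
```python
from h import *
d=(np.pi,0.12,0)
p=get_ee_pos(); movel((p[0],p[1],.2),speed=.25)
movej([0.,0.35,0,1.517,0,1.275,-1.57])
goto((.52,-.111,.17),d)
print(get_ee_pos(),get_ee_rot(),np.round(get_joint_positions(),2))
movel((.502,-.111,.0607),speed=.12)
print(get_ee_pos(),get_ee_rot(),get_wrist_force(),get_time())
c=capture("wrist");cv2.imwrite("pics/w6.png",c["frame"][:,:,::-1])
c=capture("scene");cv2.imwrite("pics/s7.png",cv2.resize(c["frame"][160:340,220:460,::-1],None,fx=3,fy=3,interpolation=cv2.INTER_CUBIC))
```

```text
[ 0.52156087 -0.10993043  0.17088836] [-3.14117160e+00  1.17379564e-01  1.59255969e-03] [ 0.13  0.57  0.03  1.77  0.    0.92 -1.42]
[ 0.50286038 -0.1110507   0.06138872] [3.14134095e+00 1.18313014e-01 1.70512255e-04] [ 0.25607692 -0.1847225   0.36737995] 26.375
```

View pics/w6.png

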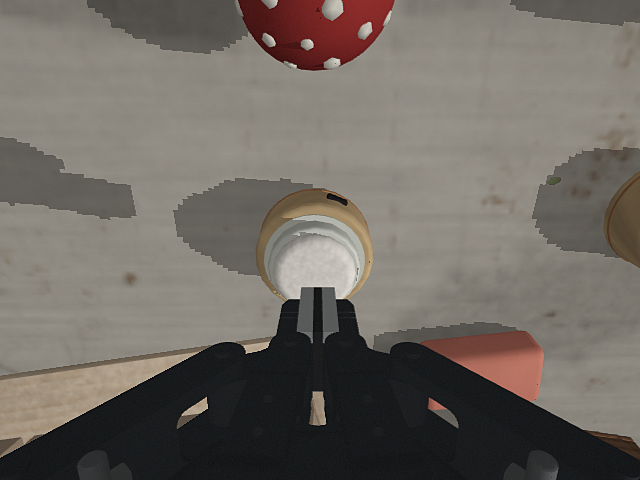

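View pics/s7.png

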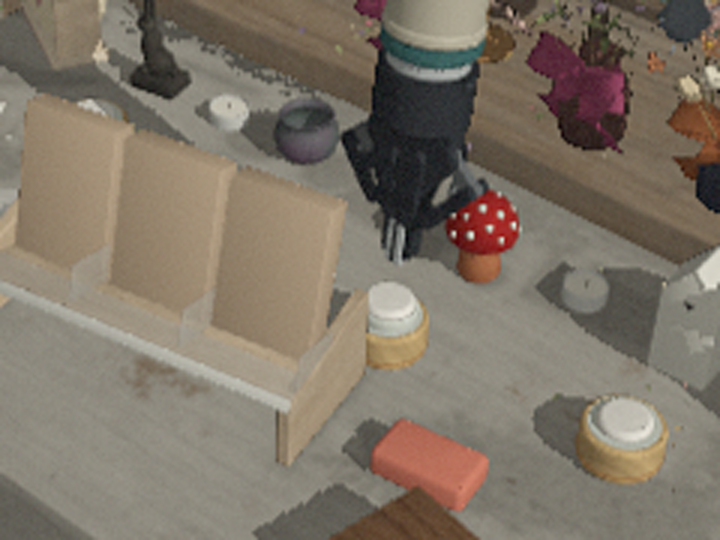

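The toadstool light's disc is centred at about (314,263), on the tool axis, with the toadstool right behind it. The gripper is clear of the rack. Pressing.

Run:
```python
from h import *
press2(.4985,-.1105)
c=capture("scene");cv2.imwrite("pics/s8.png",cv2.resize(c["frame"][160:340,220:460,::-1],None,fx=3,fy=3,interpolation=cv2.INTER_CUBIC))
```

```text
start [ 0.49847122 -0.11048987  0.02880117] 0.69
0.0275 False 0.0277 [-0.32 -0.31  0.16]
0.026 False 0.0261 [0.93 0.44 0.68]
0.0245 False 0.0246 [ 0.89 -0.55  2.12]
0.023 False 0.023 [1.14 0.2  2.77]
0.0215 False 0.0215 [ 2.19 -0.74  2.79]
0.02 False 0.0199 [ 2.03 -0.98  2.64]
0.0185 False 0.0184 [ 1.53 -0.2   2.44]
0.017 False 0.0169 [ 1.24 -0.53  2.2 ]
0.0155 False 0.0154 [ 3.47 -0.02  2.45]
0.0145 False 0.0146 [ 1.69 -0.09  5.16]
0.0135 False 0.0137 [ 0.91 -1.1   6.28]
0.0125 False 0.0129 [0.95 0.51 8.63]
30.1583
```

View pics/s8.png

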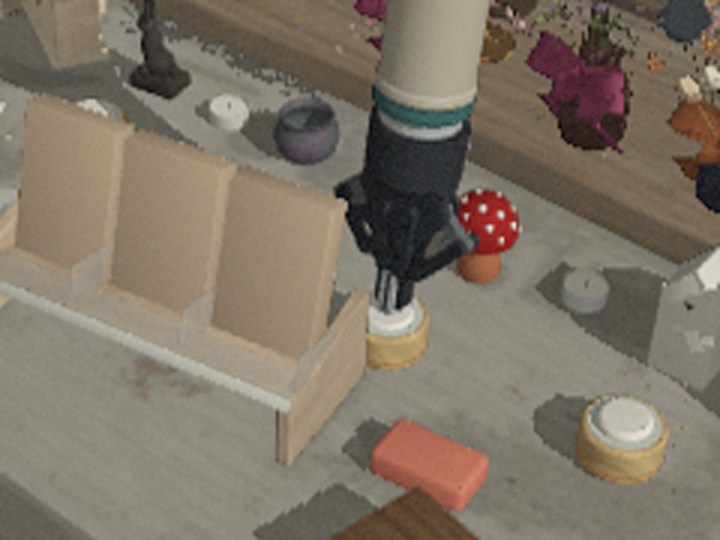

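The toadstool light is down with the same force pattern. I'll retreat up and check.

Run:
```python
from h import *
p=get_ee_pos(); movel((p[0]+.012,p[1],.2),speed=.2)
movej([0.,0.2,0,1.517,0,1.4,-1.57]);print(get_ee_pos(),get_wrist_force(),get_time())
for n in("top","scene"):
    c=capture(n);cv2.imwrite(f"pics/{n}9.png",c["frame"][:,:,::-1])
a=cv2.imread("pics/top0.png");b=cv2.imread("pics/top9.png")
cv2.imwrite("pics/cmp.png",cv2.resize(np.vstack([a[160:280,180:510],b[160:280,180:510]]),None,fx=2.4,fy=2.4))
```

```text
[ 0.49786089 -0.02859742  0.45108197] [ 0.20873103 -0.19297846  0.01039511] 32.3417
```

View pics/cmp.png

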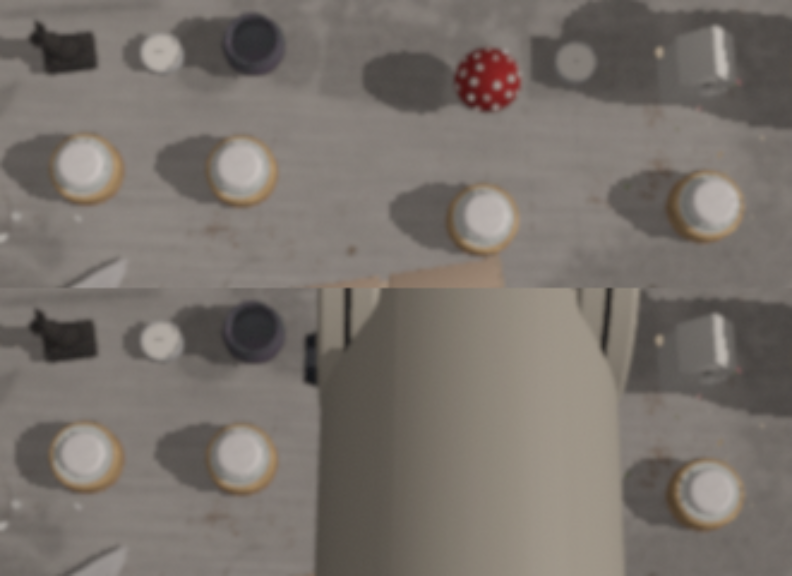

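View pics/scene9.png

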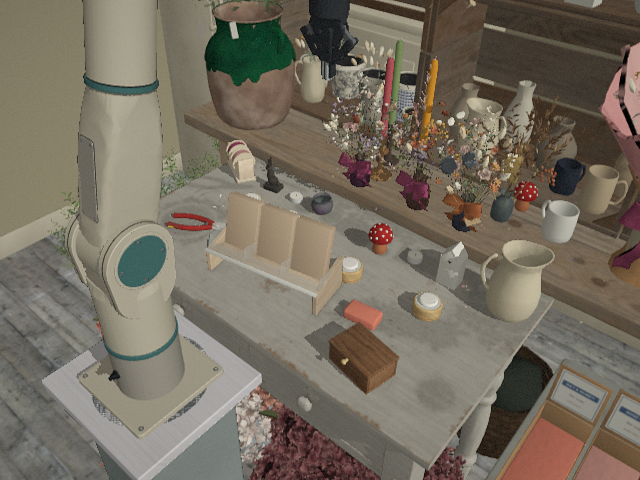

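The house, hare and toadstool lights show lowered caps. The pot light is unchanged, nothing has moved, and the arm is clear.

```bash
python3 -c "
from bench import *
print(get_time(),max(abs(get_joint_vel())));sign_off()"
```

```text
32.4417 0.006157589707286954
the job is handed in; nothing more can be done
```

I pressed the house, hare and toadstool lights in that order with closed fingertips. I then backed off above everything and handed the job in at 32.4 s. The sign-off gives no verdict, so whether the run passed is not confirmed.

- **Presses:** on each light the force held at about 2–4 N while the cap went down, then rose to 7–9 N on the stop. That is well under the 25 N limit.
- **Last pictures:** the house, hare and toadstool caps are lower. The pot light's cap looks unchanged, and no light, ornament or tealight has visibly moved. In the final top view the arm hid the toadstool light and the rack, so I checked that light only in the scene view.
- **Disagreement:** the reported tool height read about 26 mm lower than where the fingertips actually made contact, and the pictures suggested about 15 mm. I found this on the first press, when the force stayed near zero at the planned depth. After that I went by contact force and pictures instead of the reported height.

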